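# Release the latched lamp key at the microscope bench

### The arm

A 6-joint arm with a two-finger parallel gripper is mounted at the origin on the work surface. World frame = base frame: x ahead of the robot, y to its left, z up, the work surface at z = 0. Lengths are in m, angles in rad, forces in N, time in s.
With the tool pointing down it reaches from about 0.35 to 0.975 m from the base axis. Payload 17.4 kg.
Tool frame: the origin (TCP) lies between the finger pads; the fingertips stand 8 mm ahead of it and the grasp point (between the pads) lies 11 mm behind it (ctrl.nose_length is the distance from the TCP to the fingertips, in m); z points along the fingers, y is the direction in which the jaws open and shut (so a half turn about z gives the same grasp; the last joint's range is limited). The gripper opens to 85 mm and grips with 20 to 120 N. Pads are 22 mm wide; open, the fingers measure 114 mm over their backs; the gripper's body (76 mm by 85 mm) begins 54 mm behind the grasp point. The pads swing forward as they close: fully open they stand 13 mm farther back than shut.
Start: joints at [-1.322, 0.116, 1.442, -0, 1.584, -0.038], TCP at [0.191, -0.647, 0.239] pointing down, gripper open.
Joint ranges: [-2.83, 2.83], [-0.83, 2.19], [0.07, 2.5], [-1.14, 4.28], [0.01, 3], [-2.97, 2.97]. Speed limits (rad/s): [1.89, 1.89, 2.22, 3.14, 3.14, 3.14].

### API

Orientations are given as a unit quaternion [w, x, y, z].
In Python, from plant import ctrl gives the robot as it stands. The module is installed in compiled form; this text tells all that it offers.
- The arm moves only by the tool step_arm, never from a script. Its argument "rows" is a list of rows, each a list of 7 numbers: the turn, a rotation vector about the tool's x, y, z in degrees, then the shift along the tool's x, y, z in cm, then the closure, from 0 (fully open) to 1 (shut). In form: [[ax, ay, az, tx, ty, tz, grip], ...]. A call has 1 to 8 rows; each row is the pose to reach, as a shift and turn from the pose commanded when the call began, along the tool's axes at that moment; what a row does not reach only later rows make up. A row lasts 1/12 s, in which the tool goes at most 41.7 mm and 7.16 degrees, less where a joint would pass 70% of its speed; a pose out of reach is approached as far as the arm can. A call with a gripper value outside its range is refused whole. The fingers move at their own pace and stop on an object; the grip force is fixed at half the most. Time passes only in rows, so rows that repeat a pose let the fingers close. It gives the time, the measured TCP pose, the force and the opening at its end, in the units of the state.
- ctrl.observe(): the state, without advancing time (a new reading comes with each control period).
- ctrl.snapshot(name): name is "scene" or "top"; returns (picture, depth): 480x640x3 uint8, red, green, blue; 480x640 float32, m along the optical axis (not along the pixel's ray), 0 where there is no reading.
- ctrl.camera_params(name): a dict with "camera_matrix" (3x3 intrinsics, pixels), "R" (3x3) and "t" (3): a world point X has camera coordinates R X + t. Camera axes: x right, y down, z forward; pixel columns grow to the right and rows downward; lengths in m; the calibration is good to about 2 mm. A picture is of the moment at which its call begins. camera_params takes no time and is no camera call.
- ctrl.sign_off(): hands the job in, once; it reports no verdict.
The state is a dict: "clock": time; "joint_pos": joint angles; "dq": joint speeds; "joint_torque": joint torques, N m; "position": TCP position; "eef_rot": TCP orientation; "contact_force": force on the tool from outside, world axes, zero at the start; "moment": the same for the moment, N m; "width": finger opening in m.
Only numpy, scipy, OpenCV 4.12 (cv2) and the standard library are available. Lean on these libraries where they do the work, as an engineer would, in place of code of your own. Each camera call takes 0.05 s, during which the arm holds its last target. There are 200 camera calls.

### The job

One of the four identical push keys on the microscope lamp control unit has been left latched down, only slightly lower and stiffer than the others, as a light tap on each key will tell. Press that key fully home with a fingertip and let go so that it springs up and all four keys stand level, without pressing any of the other three home, as that would latch it for good. Lift or shift nothing: the bottle, slide box, beaker and dish around the unit stay where they are.

Things in the scene. Friction and masses are not known exactly. Their poses are not given: they have to be found in the camera images.
- unit: lamp control unit: a white box with a grey top, 130 mm (its x) x 250 mm (its y) x 60 mm high, fixed to the bench; origin at the centre of its underside on the bench, z up, x away from the robot at yaw 0, y along the key row
- key_a_top (a point): centre of the top face of one of four identical white key caps, 24 x 24 mm, each in a black bezel 36 mm square and 3 mm high, in a row on top of the unit: 50 mm apart along its y axis, 15 mm to the -x side of its middle. The letters a to d are mixed over the four places. z points up; a key moves straight down, 10 mm from fully up to fully home
- key_b_top (a point): another key, same point and sizes as key_a_top. Any key that is not latched: cap top 76 mm above the bench; starts to give at about 2.5 N, then 0.6 N more per mm; springs back up when pushed less than 5 mm and let go; pressed home it would catch and stay down 3 mm for good (wrong)
- key_c_top (a point): another key, same point and sizes as key_a_top; the behaviour told under key_b_top and key_d_top holds for all four letters
- key_d_top (a point): another key, same point and sizes as key_a_top. Whichever of the four is latched: cap top 73 mm above the bench (3 mm lower), gives only above about 4 N; pressed fully home (cap top 66 mm above the bench, about 9 to 12 N) it lets go, and springs up level with the others when the finger is lifted
- stain: amber dropper bottle with black cap, 40 mm diameter, 85 mm high, loose on the bench beside the unit; bystander, origin at the centre of its underside
- slide_box: closed plastic slide box, 87 x 67 x 34 mm, loose on the bench beside the unit; bystander, origin at the centre of its underside
- beaker: small glass beaker, 60 mm diameter, 75 mm high, loose on the bench behind the unit; bystander, origin at the centre of its underside
- petri: covered glass culture dish, 94 mm diameter, 15 mm high, loose on the bench on the robot's side of the unit; bystander, origin at the centre of its underside

How it is judged:
At the end, for the whole second after the job is handed in: all four keys stand up, each cap top within 1.5 mm of 76 mm above the bench, and each bystander is within 15 mm of where it began (z of each of key_a_top, key_b_top, key_c_top, key_d_top in the frame of unit above 0.0745 m and distance of each of stain, slide_box, beaker, petri from where it was at the start of the episode below 0.015 m); the robot touches nothing.
It fails at once if a bystander is shifted or lifted by 15 mm or more (distance of any of stain, slide_box, beaker, petri from where it was at the start of the episode above 0.015 m).
It also fails if it takes over 48 s, if anything falls off the work surface, if the arm or the gripper's body presses on something with over 40 N, if the wrist force passes 120 N, or if a joint passes its speed limit or range.

## Working session

There is one attempt and no reset: what is moved stays moved. The work goes in short steps, Python scripts to look and compute and a tool call to move; the robot and the scene stay as the last step left them, time stands still between calls to the robot, and variables do not carry over. Pictures are saved under pics/ and viewed, about 8 in all and at most 12, crops included, and the job is handed in when it is done.

Besides the shell and the picture viewer there is one more tool, called after "Call:" in YAML: its name, and indented under it one key for each argument. step_arm: Moves the arm, as the interface text tells. Its arguments: {"type":"object","properties":{"rows":{"type":"array"}},"required":["rows"]}

```bash
mkdir -p pics; python3 - <<'E'
from plant import ctrl
import cv2, numpy as np
for n in("scene","top"):
    p,d=ctrl.snapshot(n); cv2.imwrite(f"pics/{n}0.png",p[:,:,::-1]); np.save(f"pics/{n}0.npy",d)
    c=ctrl.camera_params(n); print(n,c)
print(ctrl.observe(), ctrl.nose_length)
E
```

```text
scene {'camera_matrix': array([[437.88369964,   0.        , 322.09583123],
       [  0.        , 437.88369964, 241.17797962],
       [  0.        ,   0.        ,   1.        ]]), 'R': array([[-0.70251427,  0.71166276,  0.00313195],
       [ 0.57149873,  0.56676372, -0.59343752],
       [-0.42410246, -0.41510842, -0.80487397]]), 't': array([ 0.40326136, -0.31103993,  1.08212568])}
top {'camera_matrix': array([[437.72184382,   0.        , 320.9309935 ],
       [  0.        , 437.72184382, 251.16216639],
       [  0.        ,   0.        ,   1.        ]]), 'R': array([[ 0.0091536 , -0.99903393,  0.04298166],
       [-0.99053441, -0.01494618, -0.13644849],
       [ 0.13695909, -0.04132582, -0.98971429]]), 't': array([0.00599841, 0.60095252, 0.64335529])}
{'clock': 0.1, 'joint_pos': array([-1.32178353e+00,  1.16427831e-01,  1.44216161e+00,  1.45244308e-05,
        1.58398529e+00, -3.78050959e-02]), 'dq': array([-0.00118936, -0.00158803,  0.00029087, -0.00069204,  0.00059469,
       -0.00075055]), 'joint_torque': array([ 4.09777844e-03, -7.33660769e+01, -6.33788538e+01, -7.50628146e-05,
        5.29069788e-03, -3.64370840e-05]), 'position': array([ 0.19091457, -0.64728618,  0.23866575]), 'eef_rot': array([-4.89067697e-04,  9.89734416e-01,  1.42917964e-01, -4.45379754e-05]), 'contact_force': array([-0.55957871, -1.29210462, -0.16571924]), 'moment': array([-0.00854936,  0.0105497 ,  0.00372927]), 'width': 0.08563385166479953} 0.008
```

View pics/top0.png

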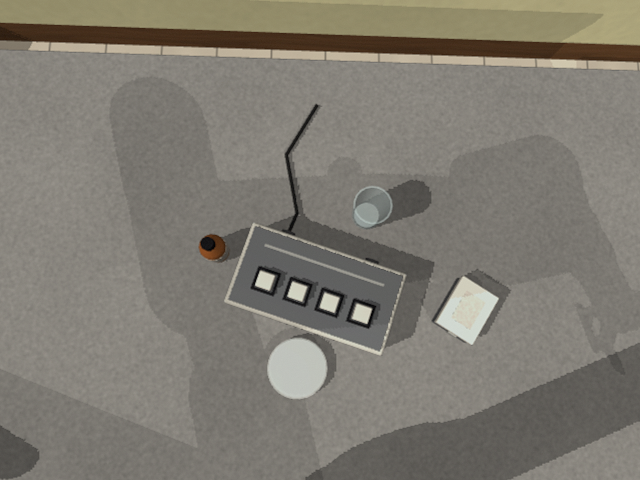

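View pics/scene0.png

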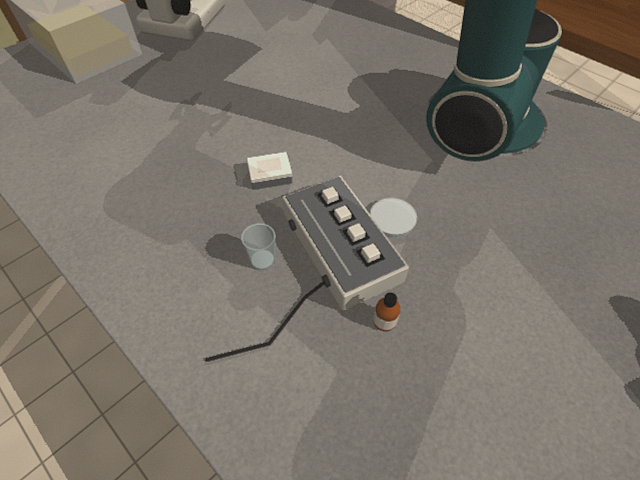

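The top view shows four keys at about (265,281), (298,292), (330,302) and (362,313). In the scene view they run in reverse order, (372,253) to (330,195), with the bottle end matching top-left. Next I'll triangulate them.

```bash
cat > h.py <<'E'
from plant import ctrl
import cv2, numpy as np
def cap(n,p,u,v):
    d=np.load(f"pics/{n}0.npy"); c=ctrl.camera_params(n);K,R,t=c["camera_matrix"],c["R"],c["t"]
    w=11; g=p[v-w:v+w+1,u-w:u+w+1].min(2).astype(float)
    m=(g>185).astype(np.uint8); k,l,s,ce=cv2.connectedComponentsWithStats(m)
    i=1+np.argmax(s[1:,4]); uv=ce[i]+[u-w,v-w]
    z=np.median(d[v-2:v+3,u-2:u+3]); X=R.T@(np.linalg.inv(K)@[uv[0],uv[1],1]*z-t)
    return uv,s[i,4],X,K@np.c_[R,t]
E
python3 - <<'E'
from h import *
T=[(265,281),(298,292),(330,302),(362,313)];S=[(372,253),(357,233),(343,215),(330,195)]
A=cv2.imread("pics/top0.png");B=cv2.imread("pics/scene0.png");P=[]
for a,b in zip(T,S):
    ua,na,Xa,Pa=cap("top",A,*a);ub,nb,Xb,Pb=cap("scene",B,*b)
    X=cv2.triangulatePoints(Pa,Pb,ua,ub).ravel();X=X[:3]/X[3];P.append(X)
    print(ua.round(1),na,ub.round(1),nb,Xa.round(4),Xb.round(4),X.round(4))
P=np.array(P);d=P[3]-P[0];print(np.linalg.norm(np.diff(P,axis=0),axis=1),np.degrees(np.arctan2(d[1],d[0])))
s=ctrl.observe();from scipy.spatial.transform import Rotation as Ro
q=s["eef_rot"];print(Ro.from_quat(q[[1,2,3,0]]).as_matrix().round(3))
c=[cv2.resize(A[260:335,240:390],None,fx=5,fy=5,interpolation=2),cv2.resize(B[175:280,300:410],None,fx=5,fy=5,interpolation=2)]
cv2.imwrite("pics/c1.png",c[0]);
E
```

```text
[264.4 280.2] 200 [374.  253.8] 24 [0.5519 0.097  0.0771] [0.5552 0.1049 0.0746] [0.5514 0.0998 0.066 ]
[296.7 291.3] 201 [358.3 231.2] 31 [0.5363 0.0497 0.0771] [0.5396 0.0549 0.0775] [0.5359 0.0507 0.0705]
[328.9 302.3] 202 [344.4 214.9] 21 [0.5208 0.0023 0.0741] [0.5263 0.0096 0.0724] [0.5202 0.0027 0.0618]
[361.5 313.2] 203 [332.6 195.2] 20 [ 0.5054 -0.0452  0.0776] [ 0.5086 -0.0372  0.0753] [ 0.504  -0.0447  0.0666]
[0.05165798 0.05121925 0.05035738] -108.17361384452144
[[ 0.959  0.283 -0.   ]
 [ 0.283 -0.959  0.001]
 [ 0.    -0.001 -1.   ]]
```

Both depth images put the third key about 3 mm lower, at roughly (0.521, 0.002). I'll go above it with the gripper shut.

Call:
step_arm:
  rows:
    - [0, 0, 0, 50, -53, 0, 1]
    - [0, 0, 0, 50, -53, 0, 1]
    - [0, 0, 0, 50, -53, 0, 1]
    - [0, 0, 0, 50, -53, 0, 1]
    - [0, 0, 0, 50, -53, 0, 1]
    - [0, 0, 0, 50, -53, 0, 1]
    - [0, 0, 0, 50, -53, 0, 1]
    - [0, 0, 0, 50, -53, 0, 1]

```text
clock: 0.77
position: [0.342, -0.3482, 0.2391]
eef_rot: [-0.0, 0.99, 0.143, -0.0]
contact_force: [0.2, -0.6, 0.3]
width: 0.0001
```

```bash
cat > g.py <<'E'
from plant import ctrl
import sys,numpy as np
from scipy.spatial.transform import Rotation as Ro
s=ctrl.observe();q=s["eef_rot"];M=Ro.from_quat(q[[1,2,3,0]]).as_matrix()
print(s["clock"],s["position"].round(4),s["contact_force"].round(2),s["width"]);print(M.round(3))
for P in((.552,.097),(.5363,.0497),(.5208,.0023),(.5054,-.0452)):print((M.T@(np.array([*P,.11])-s["position"])*100).round(2))
E
python3 g.py
```

```text
0.7667 [ 0.342  -0.3482  0.2391] [ 0.24 -0.61  0.28] 8.314032899773802e-05
[[ 0.959  0.282 -0.   ]
 [ 0.282 -0.959  0.   ]
 [-0.    -0.    -1.   ]]
[ 32.72 -36.78  12.91]
[ 29.88 -32.68  12.91]
[ 27.05 -28.58  12.91]
[ 24.23 -24.45  12.91]
```

Call:
step_arm:
  rows:
    - [0, 0, 0, 27, -28.5, 0, 1]
    - [0, 0, 0, 27, -28.5, 0, 1]
    - [0, 0, 0, 27, -28.5, 0, 1]
    - [0, 0, 0, 27, -28.5, 0, 1]
    - [0, 0, 0, 27, -28.5, 0, 1]
    - [0, 0, 0, 27, -28.5, 0, 1]
    - [0, 0, 0, 27, -28.5, 0, 1]
    - [0, 0, 0, 27, -28.5, 0, 1]

```text
clock: 1.43
position: [0.4935, -0.051, 0.2393]
eef_rot: [0.0, 0.99, 0.143, 0.0]
contact_force: [0.9, -0.8, 0.5]
width: -0.0001
```

```bash
python3 g.py
```

```text
1.4333 [ 0.4935 -0.051   0.2393] [ 0.92 -0.83  0.5 ] -0.0001188468408689629
[[ 0.959  0.283  0.   ]
 [ 0.283 -0.959 -0.   ]
 [ 0.     0.    -1.   ]]
[  9.8  -12.54  12.93]
[ 6.95 -8.45 12.93]
[ 4.13 -4.34 12.93]
[ 1.3  -0.22 12.93]
```

Call:
step_arm:
  rows:
    - [0, 0, 0, 1.3, -0.2, 0, 1]
    - [0, 0, 0, 1.3, -0.2, 4, 1]
    - [0, 0, 0, 1.3, -0.2, 8, 1]
    - [0, 0, 0, 1.3, -0.2, 11, 1]
    - [0, 0, 0, 1.3, -0.2, 13, 1]
    - [0, 0, 0, 1.3, -0.2, 14, 1]
    - [0, 0, 0, 1.3, -0.2, 14, 1]
    - [0, 0, 0, 1.3, -0.2, 14, 1]

```text
clock: 2.1
position: [0.5053, -0.0477, 0.1001]
eef_rot: [0.0, 0.99, 0.143, 0.0]
contact_force: [0.5, -0.2, -0.7]
width: 0.0002
```

```bash
python3 g.py; python3 - <<'E'
from h import *
p,d=ctrl.snapshot("scene");q,d=ctrl.snapshot("top")
a=cv2.resize(p[130:290,260:440],(675,600),interpolation=2)
cv2.imwrite("pics/s1.png",a[:,:,::-1])
E
```

```text
2.1 [ 0.5053 -0.0477  0.1001] [ 0.48 -0.16 -0.72] 0.00015848320014242673
[[ 0.959  0.283  0.   ]
 [ 0.283 -0.959  0.   ]
 [ 0.     0.    -1.   ]]
[  8.57 -12.56  -0.99]
[ 5.73 -8.46 -0.99]
[ 2.9  -4.35 -0.99]
[ 0.08 -0.23 -0.99]
```

View pics/s1.png

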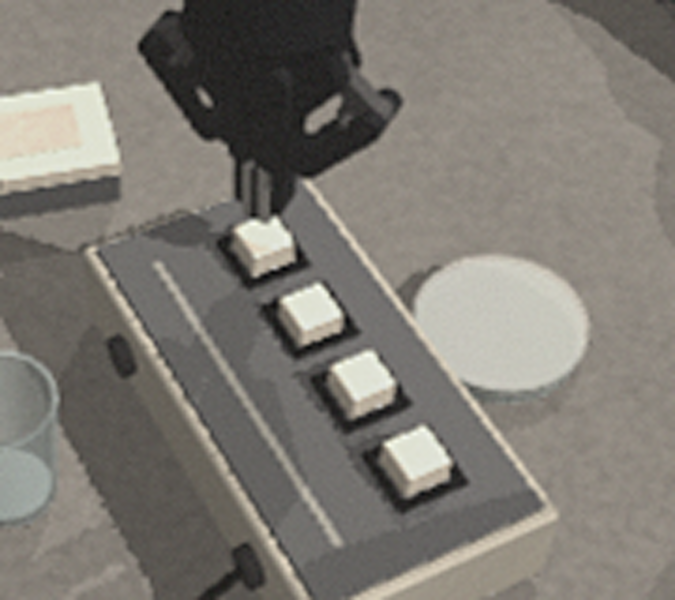

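The shut fingertips hover just above key 4 (crop about (262,225)). I'll tap it lightly, commanding the tip to 75 mm.

Call:
step_arm:
  rows:
    - [0, 0, 0, 0.1, -0.2, 0.8, 1]
    - [0, 0, 0, 0.1, -0.2, 1.4, 1]
    - [0, 0, 0, 0.1, -0.2, 1.6, 1]
    - [0, 0, 0, 0.1, -0.2, 1.7, 1]
    - [0, 0, 0, 0.1, -0.2, 1.7, 1]
    - [0, 0, 0, 0.1, -0.2, 1.7, 1]

```text
clock: 2.7
position: [0.5055, -0.0453, 0.0825]
eef_rot: [-0.0, 0.99, 0.143, -0.0]
contact_force: [-2.6, 1.8, 2.7]
width: -0.0001
```

Call:
step_arm:
  rows:
    - [0, 0, 0, 0, 0, -1.5, 1]
    - [0, 0, 0, 1.4, -2, -1.5, 1]
    - [0, 0, 0, 2.8, -4.1, -1.5, 1]
    - [0, 0, 0, 2.8, -4.1, -0.8, 1]
    - [0, 0, 0, 2.8, -4.1, -0.1, 1]
    - [0, 0, 0, 2.8, -4.1, 0, 1]
    - [0, 0, 0, 2.8, -4.1, 0, 1]
    - [0, 0, 0, 2.8, -4.1, 0, 1]

```text
clock: 3.37
position: [0.5205, 0.0012, 0.0822]
eef_rot: [0.0, 0.99, 0.143, -0.0]
contact_force: [0.0, 0.5, -0.3]
width: 0.0002
```

```bash
python3 g.py
```

```text
3.3667 [0.5205 0.0012 0.0822] [ 0.04  0.48 -0.34] 0.00023524501348893932
[[ 0.959  0.282 -0.   ]
 [ 0.282 -0.959 -0.   ]
 [-0.     0.    -1.   ]]
[ 5.72 -8.3  -2.78]
[ 2.88 -4.21 -2.78]
[ 0.06 -0.1  -2.78]
[-2.76  4.03 -2.78]
```

Call:
step_arm:
  rows:
    - [0, 0, 0, 0, 0, 0.1, 1]
    - [0, 0, 0, 0, 0, 0.2, 1]
    - [0, 0, 0, 0, 0, 0.2, 1]
    - [0, 0, 0, 0, 0, 0.2, 1]

```text
clock: 3.7
position: [0.5208, 0.0015, 0.0806]
eef_rot: [0.0, 0.99, 0.143, 0.0]
contact_force: [-0.7, -2.2, 3.2]
width: -0.0001
```

Key 4 gave 2.7 N at this height and key 3 gave nothing. Contact on key 3 came about 2 mm lower, so it is the latched one. Pressing it now.

Call:
step_arm:
  rows:
    - [0, 0, 0, 0, 0, 0.2, 1]
    - [0, 0, 0, 0, 0, 0.4, 1]
    - [0, 0, 0, 0, 0, 0.55, 1]
    - [0, 0, 0, 0, 0, 0.65, 1]
    - [0, 0, 0, 0, 0, 0.7, 1]
    - [0, 0, 0, 0, 0, 0.7, 1]
    - [0, 0, 0, 0, 0, 0.7, 1]

```text
clock: 4.28
position: [0.521, 0.0016, 0.074]
eef_rot: [0.0, 0.99, 0.143, 0.0]
contact_force: [-5.0, -3.1, 9.4]
width: 0.0002
```

Call:
step_arm:
  rows:
    - [0, 0, 0, 0, 0, 0.05, 1]
    - [0, 0, 0, 0, 0, 0.1, 1]
    - [0, 0, 0, 0, 0, 0.1, 1]
    - [0, 0, 0, 0, 0, 0.1, 1]

```text
clock: 4.62
position: [0.521, 0.0016, 0.0739]
eef_rot: [0.0, 0.99, 0.143, 0.0]
contact_force: [-9.0, -3.8, 20.5]
width: 0.0003
```

It is hard against the stop: force jumped to 20 N with no further travel. I'll lift straight up, then back off to look.

Call:
step_arm:
  rows:
    - [0, 0, 0, 0, 0, -0.5, 1]
    - [0, 0, 0, 0, 0, -1.5, 1]
    - [0, 0, 0, 0, 0, -4, 1]
    - [0, 0, 0, 0, 0, -8, 1]
    - [0, 0, 0, 0, 0, -12, 1]
    - [0, 0, 0, 0, 0, -16, 1]
    - [0, 0, 0, 0, 0, -16, 1]

```text
clock: 5.2
position: [0.5224, 0.0019, 0.2409]
eef_rot: [0.001, 0.99, 0.143, 0.005]
contact_force: [0.5, -0.9, 1.7]
width: 0.0001
```

Call:
step_arm:
  rows:
    - [0, 0, 0, -27, 28, 0, 1]
    - [0, 0, 0, -27, 28, 0, 1]
    - [0, 0, 0, -27, 28, 0, 1]
    - [0, 0, 0, -27, 28, 0, 1]
    - [0, 0, 0, -27, 28, 0, 1]
    - [0, 0, 0, -27, 28, 0, 1]
    - [0, 0, 0, -27, 28, 0, 1]
    - [0, 0, 0, -27, 28, 0, 1]

```text
clock: 5.87
position: [0.3653, -0.2951, 0.2326]
eef_rot: [0.0, 0.99, 0.143, 0.0]
contact_force: [1.6, 0.3, -0.2]
width: -0.0006
```

```bash
python3 - <<'E'
from h import *
T=[(264,280),(297,291),(329,302),(361,313)];S=[(372,252),(357,232),(344,214),(331,194)]
for n,L in(("top",T),("scene",S)):
    p,d=ctrl.snapshot(n);c=ctrl.camera_params(n);K,R,t=c["camera_matrix"],c["R"],c["t"];Z0=np.load(f"pics/{n}0.npy")
    for D in(Z0,d):print(n,[round(float(np.median([(R.T@(np.linalg.inv(K)@[x,y,1]*D[y,x]-t))[2] for x in range(u-3,u+4) for y in range(v-3,v+4)])),4) for u,v in L])
    cv2.imwrite(f"pics/{n}2.png",p[:,:,::-1])
    print("max changed px", int((np.abs(p.astype(int)-cv2.imread(f"pics/{n}0.png")[:,:,::-1]).max(2)>60).sum()))
E
```

```text
top [0.0774, 0.0769, 0.0742, 0.0771]
top [0.0772, 0.0771, 0.0769, 0.0771]
max changed px 1774
scene [0.0755, 0.0756, 0.0724, 0.0755]
scene [0.0754, 0.0753, 0.0749, 0.0757]
max changed px 10138
```

View pics/top2.png

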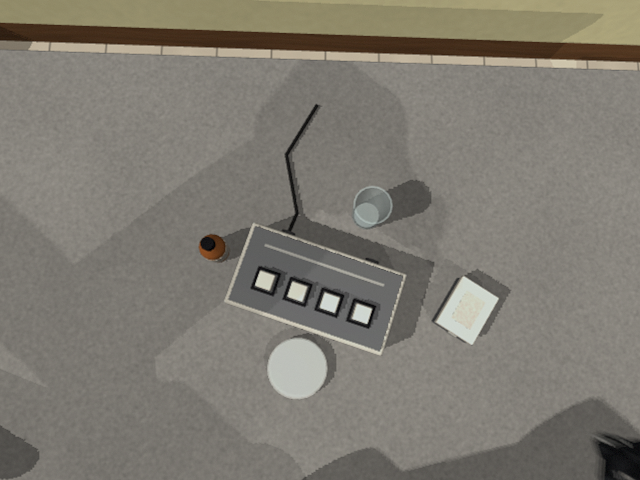

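The top view shows all four keys level. Bottle (212,247), beaker (372,207), slide box (466,310) and dish (297,368) haven't moved, and the arm is clear. Handing in.

```bash
python3 -c "
from plant import ctrl
print(ctrl.sign_off())"
```

```text
the job is handed in; nothing more can be done
None
```

The latched key is released and all four keys stand level. The job was handed in at about 6 s of the 48 s allowed; the hand-in reports no verdict.

- **Finding the key:** Both cameras' depth showed the third key from the bottle end about 3 mm lower than the others. I tapped only that key and the fourth. At the same height the fourth gave 2.7 N and the third nothing; the third touched about 2 mm lower, at 3.2 N. I left the first and second keys untapped because depth showed them up.
- **Pressing it:** The cap stopped with the fingertip at 66 mm, as the task text says. Force was 9.4 N there and rose to 20.5 N when I pushed a little further, with no more travel. I then lifted straight off.
- **Last checks:** The four cap heights read 76.9–77.2 mm in the top camera and 74.9–75.7 mm in the scene camera. They are level within 1 mm in each; the offset of about 2 mm between cameras matches their calibration error.
- **Bystanders:** In the final top picture the bottle, slide box, beaker and dish are where they began, and the arm is clear.

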